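Walk a seized die carrier out from under its spring plungers

ROBOT

A 7-joint arm with a two-finger parallel gripper is mounted at the origin on the work surface. World frame = base frame: x ahead of the robot, y to its left, z up, the work surface at z = 0. Lengths are in m, angles in rad, forces in N, time in s.
With the tool pointing down it reaches from about 0.35 to 0.9 m from the base axis. Payload 8.1 kg.
Tool frame: the origin (TCP) lies midway between the tips of the shut fingers; the grasp point (between the pads) lies 19 mm behind it; z points along the fingers, y is the line along which they close (so a half turn about z gives the same grasp; the last joint's range is limited). The gripper opens to 92 mm and grips with 3 to 60 N. Pads are 19 mm wide; open, the fingers measure 130 mm over their backs; the gripper's body (75 mm by 190 mm) begins 47 mm behind the grasp point.
Start: joints at [1.215, 0.434, 0.025, 1.573, -0.012, 1.134, -0.075], TCP at [0.156, -0.605, 0.227] pointing down, gripper open.
Joint ranges: [-2.62, 2.62], [-0.44, 2.09], [-1.27, 1.32], [0.08, 2.57], [-1.32, 4.46], [0.12, 2], [-2.74, 2.74]. Speed limits (rad/s): [2.22, 2.22, 3.01, 3.01, 3.14, 3.14, 3.14].

INTERFACE

Orientations are given as a rotation vector (axis times angle).
In Python, from cell import arm gives the robot as it stands.
- The arm moves only by the tool carry_out, never from a script. Its arguments are lists of equal length, an entry for each row: "claw": the finger opening in cm, from 0 to 9.18; "delta_pos": the shift along the tool's x, y, z in cm, a list of three; "angular": the turn, a rotation vector about the tool's x, y, z in rad, a list of three. In form: {"claw": [claw, ...], "delta_pos": [[dx, dy, dz], ...], "angular": [[ax, ay, az], ...]}. A call has 1 to 20 rows; each row shifts and turns the commanded pose from where the row before left it, along the tool's axes as they then stand; what a row does not reach is not made up. A row lasts 1/10 s, in which the tool goes at most 50 mm and 8.59 degrees, less where a joint would pass 70% of its speed; a pose out of reach is approached as far as the arm can. A call with a gripper value outside its range is refused whole. The fingers move at their own pace and stop on an object; "force" is the grip in N (left out, the last holds). Time passes only in rows, so rows that do not move let the fingers close. It gives the time, the measured TCP pose, the force, the opening and the grip force at its end, in the units of the state.
- arm.observe(): the state, without advancing time (a new reading comes with each control period).
- arm.get_image(name): name is "scene" or "top" or "wrist"; returns a dict with "frame" (400x640x3 uint8, red, green, blue), "mtx" (3x3 intrinsics, pixels), "T" (4x4, takes a point from camera to world coordinates). Camera axes: x right, y down, z forward; pixel columns grow to the right and rows downward; lengths in m; the calibration is good to about 2 mm. The wrist camera is an equidistant fisheye: a pixel r from the principal point sees the ray r / f radians off the axis. A picture is of the moment at which its call begins. There is no depth.
- arm.sign_off(): hands the job in; it is judged then, once.
Trained networks look in a picture, given as the dict that the camera call returned (one of the last four; its "shot" number tells which), for a name from the list of things; names that differ only in an ending like _2 or _b are one class to them, and where a whole thing is asked for, a point or a joint stands for the part that bears it (a point fixed in the world has none). Each returns a list of dicts, best first, with "conf" (0 to 1); they miss things now and then, are a little off and sometimes report something else, mostly with a low value. They report only what shows in the picture. A call takes as long as a camera call. They do not tell look-alikes from the thing itself.
- arm.look_for(label, picture): "centre" ([column, row] as shares, 0 to 1, of the picture: columns of its width, rows of its height, amid what is visible of it).
- arm.trace(label, picture): "region" (400x640 bool, what is visible of it) and "centre" ([column, row] as shares, 0 to 1, of the picture: columns of its width, rows of its height, amid what is visible of it).
- arm.place_of(label, picture): "centre" ([column, row] as shares, 0 to 1, of the picture: columns of its width, rows of its height: a listed point, or the origin of a listed thing).
The state is a dict: "clock": time; "joints": joint angles; "dq": joint speeds; "joint_efforts": joint torques, N m; "position": TCP position; "ee_rot": TCP orientation; "force": force on the tool from outside, world axes, zero at the start; "ft_torque": the same for the moment, N m; "width": opening from 0.0 (shut) to 1.0 (fully open); "gripper_force": force on a finger pad.
Only numpy, scipy, OpenCV 4.12 (cv2) and the standard library are available. Lean on these libraries where they do the work, as an engineer would, in place of code of your own. Each camera call takes 0.05 s, during which the arm holds its last target. There are 200 camera calls.

TASK

The aluminium die carrier has seized under the two spring plungers of its steel holder. Pick up the mallet and, with light taps or pushes of the mallet head on its left and right rear lugs in turn, walk the carrier forward, away from you, until both plungers have dropped off its raised strips, but leave it lying between its guide rails. Use only the mallet on the carrier and never force it: stop and change sides as soon as it binds; finally lay the mallet back down on the white paper sheet and leave the other tools where they are.

Things in the scene. Friction and masses are not known exactly. Their poses are not given: they have to be found in the camera images.
- holder: Dark steel die holder, fixed to the bench: base 150 (x) x 215 (y) x 15 mm, origin at the centre of its underside. Its x is the direction in which the carrier comes out, roughly away from the robot; y to its left. Two guide rails along x, tops 27 mm above the bench, leave the carrier 1.5 mm of play on each side: it can turn only about 0.035 rad either way, then it binds.
- bridge (a point): Middle of the top of the holder's steel bridge, 72 mm above the bench, at x = -19 mm in the holder's frame. The bridge is 16 mm thick (x), its underside 62 mm above the bench, with posts on the rails at y = +-90 mm. Two spring plungers (12 mm balls) under it at y = +-28 mm press on the carrier's two raised strips.
- die: Loose aluminium die carrier, about 0.55 kg, on the holder's base: plate 90 (x) x 160 (y) x 12 mm with a steel dome near the front, origin at the centre of its underside, 15 mm above the bench, x forward. Raised strips for the plungers run from the front edge back to point strip_end. It starts with its origin at about x = -26 to -22 mm in the holder's frame.
- strip_end (a point): Point midway between the rear ends of the carrier's two raised strips (16 mm wide, 5 mm high, at y = +-28 mm), 1 mm behind its origin. When the carrier's origin is beyond about x = -13 mm in the holder's frame, both strips' ends are clear of the plungers (balls at x = -19 mm), these have dropped, and the carrier slides freely with 2 to 4 N.
- lug_left (a point): Centre of the rear face of the carrier's left lug (+y side), 39 mm above the bench, at x = -45, y = 68 mm in the carrier's frame; face 20 wide, 24 mm high, flush with the plate's rear edge. About 9 to 14 N here moves this side forward, turning about the other plunger, for 2 to 7 mm until it binds on the rails and the force climbs.
- lug_right (a point): The same on the right lug, y = -68 mm. After the left lug has bound, this one can be tapped forward, and so on in turn. Pushed in the middle, or on a side that has bound, the carrier needs 19 N or more; more than 17 N from the mallet counts as forcing it.
- plunger_l (a joint): Height of the left (+y) spring plunger: about 0 while it presses on the carrier's strip, -0.002 m (2 mm lower) once it has dropped off the strip's rear end
- plunger_r (a joint): The same for the right (-y) plunger
- mallet: Mallet lying level on the sheet, 0.16 kg. White nylon head 34 mm in diameter, 72 mm long along the mallet's x (flat faces at x = +-36 mm). Wooden handle along +y, 18 wide (x), 20 mm high, from y = 17 to 157 mm, then a flared butt 24 wide, 34 mm high to y = 172 mm. Origin at the underside below the head's middle, 17 mm below the axis of head and handle.
- mallet_head (a point): Centre of the mallet's head, where the axes of head and handle cross; 20 mm above the bench when it lies on the sheet
- mallet_grip (a point): Good place to grip the handle from above: on its axis, 55 mm from the head's centre; axes as the mallet's
- sheet: White paper sheet (stiff board, fixed), 260 (x) x 300 (y) x 3 mm, origin at the centre of its underside
- punch1: Black square steel punch, 10 x 10 x 102 mm, lying on the bench, a bystander; origin at the underside of its bar
- punch2: Second such punch, a bystander
- pliers: Needle-nose pliers with black handles, about 160 x 70 x 11 mm, lying flat, a bystander; origin under the pivot
- jar: Small amber glass jar, 44 mm wide, 50 mm high, a bystander; origin under its centre
There are look-alikes about, which are no part of the job. There is more than one size of the mallet; the one meant has the size given above. Of the things shaped like the die, the aluminium one is meant.

How it is judged:
By the outcome, as a careful person would: the job done as asked, in the order asked, and still so for the second after the job is handed in, with the robot touching nothing.
It also fails if it takes over 64 s, if anything falls off the work surface, if the arm or the gripper's body presses on something with over 40 N, if the wrist force passes 120 N, or if a joint passes its speed limit or range.

## Working session

There is one attempt and no reset: what is moved stays moved. The work goes in short steps, Python scripts to look and compute and a tool call to move; the robot and the scene stay as the last step left them, time stands still between calls to the robot, and variables do not carry over. Pictures are saved under pics/ and viewed, at most 10 in all, crops included, and the job is handed in when it is done.

Besides the shell and the picture viewer there is one more tool, called after ">>>" by a JSON object that holds its "op" and its "data", one argument or row to a line. carry_out: Moves the arm, as the interface text tells. Its arguments: {"type":"object","properties":{"claw":{"type":"array","items":{"type":"number"}},"delta_pos":{"type":"array","items":{"type":"array","items":{"type":"number"}}},"angular":{"type":"array","items":{"type":"array","items":{"type":"number"}}},"force":{"type":"number"}},"required":["claw","delta_pos","angular"]}

```bash
mkdir -p pics; ls
cat > h.py <<'E'
import numpy as np, cv2
from cell import arm
from scipy.spatial.transform import Rotation as R
def px(c): return np.array([c[0]*640,c[1]*400])
def ray(p,uv):
    K=np.array(p['mtx']);T=np.array(p['T'])
    d=np.array([(uv[0]-K[0,2])/K[0,0],(uv[1]-K[1,2])/K[1,1],1]);d=T[:3,:3]@d
    return T[:3,3],d/np.linalg.norm(d)
def atz(p,uv,z):
    o,d=ray(p,uv);return o+d*(z-o[2])/d[2]
def tri(a,ua,b,ub):
    o1,d1=ray(a,ua);o2,d2=ray(b,ub)
    A=np.stack([d1,-d2],1);s=np.linalg.lstsq(A,o2-o1,rcond=None)[0]
    p,q=o1+d1*s[0],o2+d2*s[1];return (p+q)/2,np.linalg.norm(p-q)
def proj(p,X):
    T=np.array(p['T']);c=T[:3,:3].T@(np.array(X)-T[:3,3]);u=np.array(p['mtx'])@c;return u[:2]/u[2]
def save(p,name): cv2.imwrite('pics/'+name,cv2.cvtColor(p['frame'],cv2.COLOR_RGB2BGR))
E
python3 - <<'E'
from h import *
np.set_printoptions(precision=3,suppress=True)
s=arm.get_image('scene');t=arm.get_image('top')
a=np.vstack([s['frame'],t['frame']]);
save(s,'s0.png');save(t,'t0.png')
print(arm.observe())
Z=dict(holder=0,bridge=.072,die=.015,strip_end=.032,lug_left=.039,lug_right=.039,mallet=.003,mallet_head=.02,mallet_grip=.02,sheet=0,punch1=0,pliers=0,jar=0)
for l,z in Z.items():
  for n,p in (('s',s),('t',t)):
    for r in arm.place_of(l,p)[:4]:
      print(l,n,round(r['conf'],2),px(r['centre']),atz(p,px(r['centre']),z))
E
```

```text
pics
{'clock': 0.1, 'joints': array([ 1.215,  0.435,  0.025,  1.574, -0.012,  1.134, -0.075]), 'dq': array([ 0.   , -0.001, -0.001, -0.002, -0.   ,  0.002,  0.   ]), 'joint_efforts': array([  0.004, -66.913,   0.988, -31.515,  -0.06 ,   0.037,   0.   ]), 'position': array([ 0.156, -0.605,  0.226]), 'ee_rot': array([-3.115, -0.396,  0.001]), 'force': array([ 1.538, -0.9  ,  0.036]), 'ft_torque': array([0.03 , 0.014, 0.022]), 'gripper_force': 0.0, 'width': 1.0006386282513418}
holder s 0.89 [279.424 254.   ] [ 0.657 -0.071  0.   ]
holder t 0.58 [332.224 148.4  ] [ 0.65  -0.081  0.   ]
bridge s 0.88 [281.216 224.4  ] [ 0.628 -0.078  0.072]
bridge t 0.77 [331.392 145.4  ] [ 0.643 -0.077  0.072]
bridge t 0.22 [329.792 147.92 ] [ 0.637 -0.073  0.072]
die s 0.93 [278.784 241.4  ] [ 0.632 -0.087  0.015]
die s 0.72 [170.304 255.68 ] [ 0.796 -0.293  0.015]
die t 0.95 [331.328 150.4  ] [ 0.642 -0.078  0.015]
die t 0.78 [421.696  99.8  ] [ 0.775 -0.309  0.015]
strip_end s 0.87 [279.808 239.2  ] [ 0.639 -0.079  0.032]
strip_end s 0.75 [171.328 249.12 ] [ 0.789 -0.291  0.032]
strip_end t 0.89 [422.
[... 1540 characters left out ...]
 [0.194 0.311 0.02 ]
mallet_grip t 0.67 [335.616 276.   ] [ 0.327 -0.09   0.02 ]
sheet s 0.72 [432.128 270.8  ] [0.537 0.278 0.   ]
sheet s 0.17 [278.016 242.32 ] [ 0.623 -0.097  0.   ]
sheet t 0.71 [187.52 190.4 ] [0.539 0.288 0.   ]
punch1 s 0.85 [317.696 310.4  ] [0.76 0.09 0.  ]
punch1 s 0.76 [323.392 322.88 ] [0.781 0.115 0.   ]
punch1 t 0.57 [262.784 103.48 ] [0.767 0.099 0.   ]
punch1 t 0.44 [252.928  96.28 ] [0.785 0.125 0.   ]
pliers t 0.86 [452.608 211.68 ] [ 0.489 -0.388  0.   ]
pliers t 0.68 [335.68 147.52] [ 0.653 -0.09   0.   ]
jar s 0.51 [188.416 205.92 ] [ 0.615 -0.41   0.   ]
jar t 0.76 [454.784 162.4  ] [ 0.616 -0.396  0.   ]
jar t 0.74 [187.072 192.8  ] [0.533 0.288 0.   ]
```

View pics/s0.png

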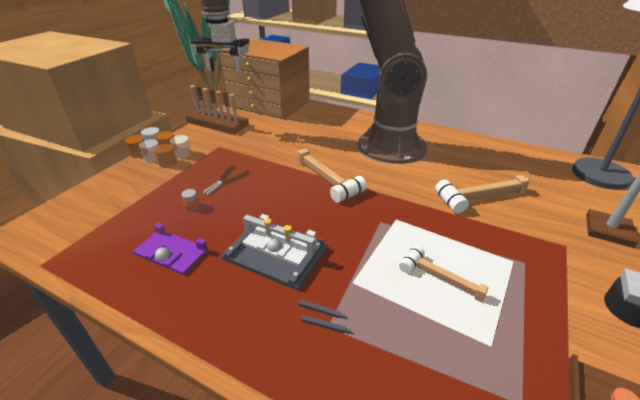

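View pics/t0.png

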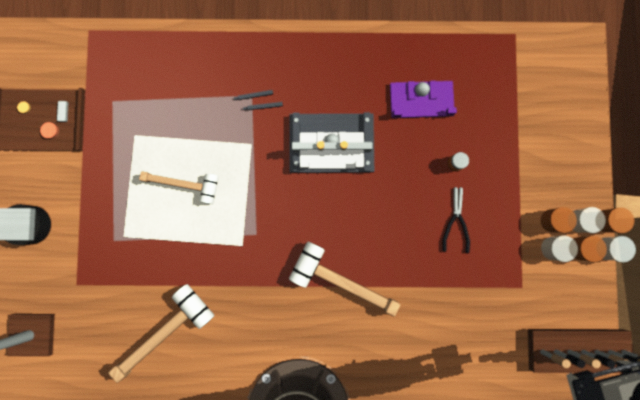

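The scene image shows three mallets: on the sheet at (412,258), a larger one at (348,188) and another larger one at (452,195). In the top image they are at (209,189), (307,265) and (193,306). The one on the sheet measures about 190 mm overall with a 72 mm head, so it is the one meant. There are two carriers: aluminium in the holder at top (332,150), which is the right one, and purple at (422,100).

Run:
```python
from h import *
np.set_printoptions(precision=4,suppress=True)
s=arm.get_image('scene');t=arm.get_image('top')
def near(l,p,X):
    rs=[px(r['centre']) for r in arm.place_of(l,p)]; q=proj(p,X)
    return min(rs,key=lambda u:np.linalg.norm(u-q)) if rs else None
for l,X in dict(mallet_head=(.54,.222,.02),mallet_grip=(.548,.281,.02),lug_left=(.593,-.015,.039),lug_right=(.593,-.147,.039),bridge=(.636,-.078,.072),strip_end=(.636,-.079,.032),die=(.64,-.08,.015),holder=(.655,-.076,0),sheet=(.538,.28,0)).items():
    a,b=near(l,s,X),near(l,t,X); print(l,a,b,*tri(s,a,t,b))
# mallet yaw by mask
for n,p in(('s',s),('t',t)):
  for r in arm.trace('mallet',p):
    m=r['region'];c=px(r['centre'])
    W=atz(p,c,.02)
    if np.linalg.norm(W[:2]-[.545,.26])>.08: continue
    ys,xs=np.nonzero(m);P=np.array([atz(p,(x,y),.02)[:2] for x,y in zip(xs,ys)])
    bx=cv2.minAreaRect(P.astype(np.float32)*1000);C=cv2.boxPoints(bx);print(n,r['conf'],bx,C.tolist())
    C=P-P.mean(0);w,v=np.linalg.eigh(C.T@C);e=v[:,1]*np.sign(v[1,1]);print(e,np.degrees(np.arctan2(e[1],e[0])),(C@e).min(),(C@e).max(),P.mean(0))
cr=np.hstack([cv2.resize(t['frame'][125:245,115:265],None,fx=2.6,fy=2.6,interpolation=2),cv2.resize(t['frame'][90:210,270:420],None,fx=2.6,fy=2.6,interpolation=2)])
save({'frame':cr},'crop.png')
```

```text
mallet_head [451.904 198.8  ] [208.384 189.2  ] [0.5157 0.2349 0.1831] 0.08790941440825198
mallet_grip [434.304 268.88 ] [185.6  187.08] [0.5462 0.2846 0.0192] 0.005038913340582819
lug_left [312.128 234.8  ] [304.512 167.4  ] [ 0.5945 -0.0115  0.0389] 0.0002511104714923393
lug_right [267.904 222.12 ] [359.872 166.52 ] [ 0.5972 -0.1463  0.0294] 0.007218224556967771
bridge [275.52 226.68] [333.504 147.8  ] [ 0.6393 -0.0845  0.0707] 0.0054311052323476735
strip_end [280.192 237.08 ] [329.728 149.52 ] [ 0.6399 -0.0747  0.0414] 0.0025035612142128467
die [279.68 242.08] [327.808 149.92 ] [ 0.6428 -0.0724  0.0279] 0.00760442626725132
holder [276.224 253.6  ] [326.528 142.12 ] [ 0.6661 -0.0691  0.0105] 0.007212585046694078
sheet [434.112 275.6  ] [185.6  188.68] [ 0.5449  0.2894 -0.0026] 0.007839314863726944
s 0.91 ((552.8665161132812, 302.91552734375), (190.69796752929688, 104.87760925292969), 79.25657653808594) [[483.57275390625, 219.0130157470703], [586.612060546875, 199.46266174316406], [622.1602783203125, 386.81805419921875], [519.1209716796875, 406.368408203125]]
[0.1653 0.9863] 80.48797027201097 -0.08576082159962813 0.10494830489671049 [0.5514 0.2932]
t 0.9 ((566.3987426757812, 304.3070068359375), (194.93185424804688, 70.5138931274414), 71.91165924072266) [[502.6227111816406, 222.60464477539062], [569.6517333984375, 200.71127319335938], [630.1748046875, 386.0093688964844], [563.145751953125, 407.9027404785156]]
[0.1733 0.9849] 80.01894985574556 -0.07361453516515387 0.12083345179192392 [0.5521 0.2855]
```

View pics/crop.png

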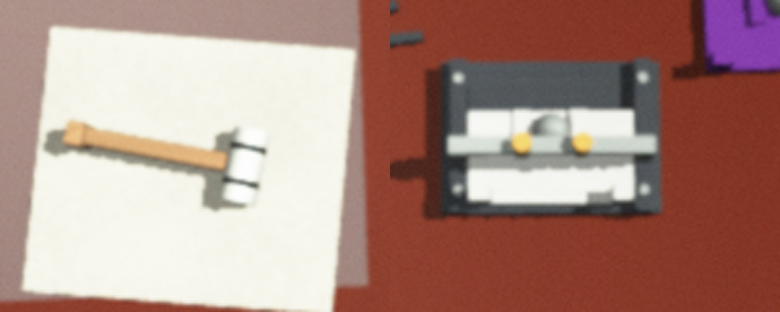

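The crop confirms the choice: head at crop (243,165) and butt at (75,133), lying on the sheet. The aluminium carrier sits in the holder at (550,160), and the holder is almost aligned with the world axes.

```bash
cat >> h.py <<'E'
def go(pos,xyaw):
    """tool-frame shift (cm) and turn (rad) from present pose to pos with tool down, tool x at xyaw deg"""
    o=arm.observe();R0=R.from_rotvec(o['ee_rot']);a=np.radians(xyaw);c,s=np.cos(a),np.sin(a)
    Rt=R.from_matrix(np.array([[c,s,0],[s,-c,0],[0,0,-1]]))
    np.set_printoptions(precision=3,suppress=True)
    print('shift cm',R0.inv().apply(np.array(pos)-o['position'])*100,'in new frame',Rt.inv().apply(np.array(pos)-o['position'])*100,'turn',(R0.inv()*Rt).as_rotvec())
E
python3 - <<'E'
from h import *
go((.548,.281,.15),80)
E
```

```text
shift cm [ 60.083 -76.007   7.671] in new frame [94.07  23.188  7.674] turn [ 0.     0.    -1.144]
```

>>> {"op": "carry_out", "data": {
  "claw": [5,5,5,5,5,5,5,5,5,5,5,5,5,5,5,5,5,5,5,5],
  "delta_pos": [
    [3,-3.8,0.4],
    [3,-3.8,0.4],
    [3,-3.8,0.4],
    [3,-3.8,0.4],
    [3,-3.8,0.4],
    [3,-3.8,0.4],
    [3,-3.8,0.4],
    [3,-3.8,0.4],
    [3,-3.8,0.4],
    [3,-3.8,0.4],
    [3,-3.8,0.4],
    [3,-3.8,0.4],
    [3,-3.8,0.4],
    [3,-3.8,0.4],
    [3,-3.8,0.4],
    [3,-3.8,0.4],
    [3,-3.8,0.4],
    [3,-3.8,0.4],
    [3,-3.8,0.4],
    [3,-3.8,0.4]
  ],
  "angular": [
    [0,0,0],
    [0,0,0],
    [0,0,0],
    [0,0,0],
    [0,0,0],
    [0,0,0],
    [0,0,0],
    [0,0,0],
    [0,0,0],
    [0,0,0],
    [0,0,0],
    [0,0,0],
    [0,0,0],
    [0,0,0],
    [0,0,0],
    [0,0,0],
    [0,0,0],
    [0,0,0],
    [0,0,0],
    [0,0,0]
  ]
}}

```text
clock: 4.5
position: [0.548, 0.2825, 0.1465]
ee_rot: [3.116, 0.395, 0.0]
force: [1.3, -0.2, 0.8]
width: 0.545
gripper_force: 0.0
```

>>> {"op": "carry_out", "data": {
  "claw": [5,5,5,5,5,5,5,5,5,5],
  "delta_pos": [
    [0,0,0],
    [0,0,0],
    [0,0,0],
    [0,0,0],
    [0,0,0],
    [0,0,0],
    [0,0,0],
    [0,0,0],
    [0,0,0],
    [0,0,0]
  ],
  "angular": [
    [0,0,-0.143],
    [0,0,-0.143],
    [0,0,-0.143],
    [0,0,-0.143],
    [0,0,-0.143],
    [0,0,-0.143],
    [0,0,-0.143],
    [0,0,-0.143],
    [0,0,0],
    [0,0,0]
  ]
}}

```text
clock: 5.5
position: [0.5473, 0.2806, 0.1466]
ee_rot: [-2.411, -2.014, 0.0]
force: [0.9, 0.5, 0.4]
width: 0.548
gripper_force: 0.0
```

```bash
cat >> h.py <<'E'
def wray(p,uv):
    K=np.array(p['mtx']);T=np.array(p['T']);v=np.array([(uv[0]-K[0,2])/K[0,0],(uv[1]-K[1,2])/K[1,1]]);th=np.linalg.norm(v)
    d=np.append(v/max(th,1e-9)*np.sin(th),np.cos(th));return T[:3,3],T[:3,:3]@d
def watz(p,uv,z):
    o,d=wray(p,uv);return o+d*(z-o[2])/d[2]
E
python3 - <<'E'
from h import *
np.set_printoptions(precision=4,suppress=True)
o=arm.observe();print(o['clock'],o['position'],o['ee_rot'],o['force'])
p=arm.get_image('wrist');save(p,'w1.png')
for l,z in dict(mallet_head=.02,mallet_grip=.02,mallet=.003).items():
    for r in arm.place_of(l,p)[:2]: print(l,r['conf'],px(r['centre']),watz(p,px(r['centre']),z))
for r in arm.trace('mallet',p)[:1]:
    ys,xs=np.nonzero(r['region']);P=np.array([watz(p,(x,y),.025)[:2] for x,y in zip(xs,ys)])
    C=P-P.mean(0);w,v=np.linalg.eigh(C.T@C);e=v[:,1]*np.sign(v[1,1]);print(r['conf'],np.degrees(np.arctan2(e[1],e[0])),(C@e).min(),(C@e).max(),P.mean(0))
go((.548,.281,.15),80)
E
```

```text
5.5 [0.5473 0.2806 0.1466] [-2.4106 -2.0142  0.0001] [0.905  0.4533 0.4452]
mallet_head 0.78 [ 95.808 255.52 ] [0.2448 0.2542 0.02  ]
mallet_head 0.71 [331.008 247.2  ] [0.5442 0.2247 0.02  ]
mallet_grip 0.94 [ 55.488 214.2  ] [0.192  0.3195 0.02  ]
mallet_grip 0.75 [330.112 192.6  ] [0.5531 0.2813 0.02  ]
mallet 0.72 [330.496 237.8  ] [0.5445 0.2276 0.003 ]
mallet 0.59 [103.424 245.   ] [0.2495 0.2611 0.003 ]
0.95 141.2762619505614 -0.12120090350725914 0.14821637900906637 [0.1984 0.3346]
shift cm [ 0.034  0.073 -0.319] in new frame [ 0.034  0.073 -0.319] turn [ 0.     0.    -0.001]
```

View pics/w1.png

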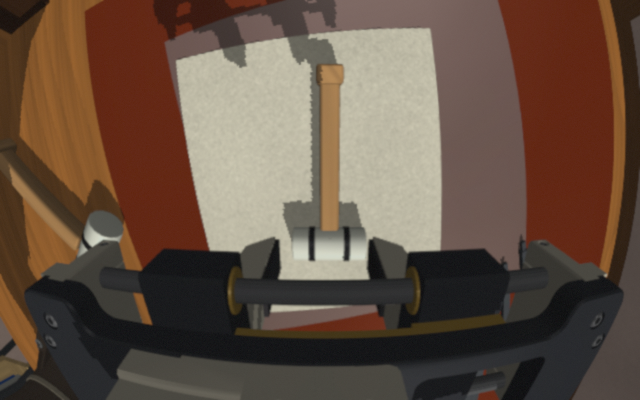

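The wrist view shows the chosen mallet: head at (329,244), handle running straight up the picture at columns 320–340, butt at (330,73). It is clear of other things.

Run:
```python
from h import *
np.set_printoptions(precision=4,suppress=True)
p=arm.get_image('wrist');f=cv2.cvtColor(p['frame'],cv2.COLOR_RGB2HSV).astype(int)
m=(f[...,1]>90)&(f[...,0]>8)&(f[...,0]<22)&(f[...,2]>120)
A=[]
for r in range(90,226,15):
    c=np.nonzero(m[r,310:352])[0]+310;a,b=watz(p,(c.min(),r),.03),watz(p,(c.max()+1,r),.03);A.append((a+b)/2);print(r,c.min(),c.max(),A[-1],np.linalg.norm(a-b))
A=np.array(A);k=np.polyfit(A[:,1],A[:,0],1);print('yaw',90-np.degrees(np.arctan(k[0])),'x at .281',np.polyval(k,.281))
for uv in ((330,225),(330,262),(293,243),(365,243),(330,66)): print(uv,watz(p,uv,.03),watz(p,uv,.02))
print(p['T'])
```

```text
90 322 339 [0.5699 0.3756 0.03  ] 0.01567556103568455
105 322 339 [0.5676 0.3625 0.03  ] 0.015731427260461544
120 322 339 [0.5653 0.3494 0.03  ] 0.015812016722242344
135 322 338 [0.5626 0.3363 0.03  ] 0.01503193164199725
150 322 338 [0.5603 0.323  0.03  ] 0.015156358859413827
165 321 338 [0.5575 0.3096 0.03  ] 0.01620604632194006
180 321 338 [0.5552 0.296  0.03  ] 0.0163932705166007
195 321 338 [0.5528 0.282  0.03  ] 0.016610722206437098
210 321 338 [0.5503 0.2676 0.03  ] 0.01686060613238363
225 321 338 [0.5478 0.2527 0.03  ] 0.017145616561118713
yaw 79.73279030928683 x at .281 0.5526730172194241
(330, 225) [0.5478 0.2527 0.03  ] [0.5474 0.2488 0.02  ]
(330, 262) [0.5412 0.2134 0.03  ] [0.5405 0.2081 0.02  ]
(293, 243) [0.5091 0.2403 0.03  ] [0.5072 0.2359 0.02  ]
(365, 243) [0.5784 0.2279 0.03  ] [0.5791 0.2231 0.02  ]
(330, 66) [0.5727 0.397  0.03  ] [0.5732 0.3983 0.02  ]
[[ 0.9848 -0.1662 -0.0507  0.5603]
 [-0.1738 -0.9414 -0.289   0.3594]
 [ 0.0003  0.2934 -0.956   0.3049]
 [ 0.      0.      0.      1.    ]]
```

>>> {"op": "carry_out", "data": {
  "claw": [5,5,5,5,5,5,5,5,0,0,0,0,0,0,0],
  "delta_pos": [
    [0.2,0.45,2.6],
    [0,0,2.6],
    [0,0,2.6],
    [0,0,2.6],
    [0,0,2.6],
    [0,0,1],
    [0,0,0],
    [0,0,0],
    [0,0,0],
    [0,0,0],
    [0,0,0],
    [0,0,0],
    [0,0,0],
    [0,0,0],
    [0,0,0]
  ],
  "angular": [
    [0,0,0],
    [0,0,0],
    [0,0,0],
    [0,0,0],
    [0,0,0],
    [0,0,0],
    [0,0,0],
    [0,0,0],
    [0,0,0],
    [0,0,0],
    [0,0,0],
    [0,0,0],
    [0,0,0],
    [0,0,0],
    [0,0,0]
  ],
  "force": 55
}}

```text
clock: 7.3
position: [0.5522, 0.2819, 0.007]
ee_rot: [2.406, 2.02, 0.0]
force: [0.4, -0.7, 3.9]
width: 0.193
gripper_force: 55.0
```

>>> {"op": "carry_out", "data": {
  "claw": [0,0,0,0,0,0,0,0,0,0,0,0,0,0,0,0,0,0,0,0],
  "delta_pos": [
    [0,0,-1],
    [0,0,-2],
    [0,0,-3],
    [0,0,-3],
    [0,0,-3],
    [0,0,-2],
    [0,0,0],
    [0,0,0],
    [0,0,0],
    [0,0,0],
    [0,0,0],
    [0,0,0],
    [0,0,0],
    [0,0,0],
    [0,0,0],
    [0,0,0],
    [0,0,0],
    [0,0,0],
    [0,0,0],
    [0,0,0]
  ],
  "angular": [
    [0,0,0],
    [0,0,0],
    [0,0,0],
    [0,0,0],
    [0,0,0],
    [0,0,0],
    [0,0,-0.146],
    [0,0,-0.146],
    [0,0,-0.146],
    [0,0,-0.146],
    [0,0,-0.146],
    [0,0,-0.146],
    [0,0,-0.146],
    [0,0,-0.146],
    [0,0,-0.146],
    [0,0,-0.146],
    [0,0,-0.146],
    [0,0,-0.146],
    [0,0,0],
    [0,0,0]
  ]
}}

```text
clock: 9.3
position: [0.5518, 0.2818, 0.1468]
ee_rot: [0.005, -3.141, -0.0]
force: [0.1, -0.7, -1.7]
width: 0.191
gripper_force: 55.0
```

>>> {"op": "carry_out", "data": {
  "claw": [0,0,0,0,0,0,0,0,0,0,0,0],
  "delta_pos": [
    [0.6,-2,0],
    [0.6,-3,0],
    [0.6,-3,0],
    [0.6,-3,0],
    [0.6,-3,0],
    [0.6,-3,0],
    [0.6,-3,0],
    [0.6,-3,0],
    [0.6,-3,0.5],
    [0.6,-3,0.5],
    [0,-1.5,1],
    [0,0,0]
  ],
  "angular": [
    [0,0,0],
    [0,0,0],
    [0,0,0],
    [0,0,0],
    [0,0,0],
    [0,0,0],
    [0,0,0],
    [0,0,0],
    [0,0,0],
    [0,0,0],
    [0,0,0],
    [0,0,0]
  ]
}}

```text
clock: 10.5
position: [0.4936, -0.0261, 0.1254]
ee_rot: [0.001, -3.14, 0.002]
force: [-0.1, 0.3, -1.6]
width: 0.192
gripper_force: 55.0
```

Run:
```python
from h import *
np.set_printoptions(precision=4,suppress=True)
o=arm.observe();print(o['clock'],o['position'],o['ee_rot'],o['force'],o['joints'])
t=arm.get_image('top');s=arm.get_image('scene')
save({'frame':np.hstack([cv2.resize(t['frame'][90:240,260:410],(400,400)),cv2.resize(s['frame'][170:300,210:340],(400,400))])},'a1.png')
for l in('lug_left','lug_right','mallet_head'):
  for n,p in(('t',t),('s',s)):
    print(l,n,[(r['conf'],px(r['centre'])) for r in arm.place_of(l,p)[:3]])
go((.49,-.024,.12),180)
```

```text
10.5 [ 0.4936 -0.0261  0.1254] [ 0.0015 -3.1397  0.0023] [-0.1491  0.3195 -1.6213] [ 0.7785  0.6485 -1.2009  1.9443  0.7043  1.0564  0.8346]
lug_left t [(0.81, array([396.288, 114.12 ]))]
lug_left s [(0.81, array([311.616, 234.92 ])), (0.8, array([200.576, 244.08 ])), (0.25, array([186.816, 208.6  ]))]
lug_right t [(0.8, array([357.312, 167.   ])), (0.73, array([447.808, 116.8  ]))]
lug_right s [(0.75, array([270.592, 219.8  ])), (0.67, array([322.496, 176.2  ])), (0.55, array([158.528, 226.52 ]))]
mallet_head t [(0.79, array([195.072, 306.32 ])), (0.72, array([308.032, 264.   ]))]
mallet_head s [(0.95, array([351.424, 188.   ])), (0.9, array([315.2 , 192.52])), (0.59, array([452.48, 197.68]))]
shift cm [ 0.443 -0.151  0.7  ] in new frame [ 0.441 -0.155  0.7  ] turn [0.    0.001 0.008]
```

View pics/a1.png

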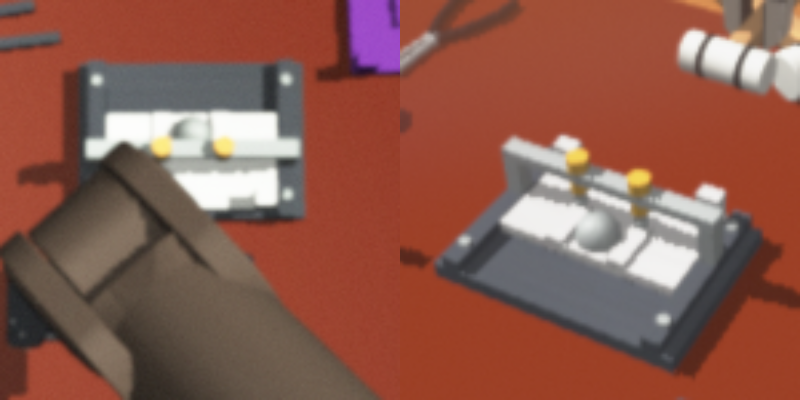

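The left half shows the holder square to the world axes with the arm overhead. The right half shows the mallet head at (725,60), in the air behind the holder. Joint 3 is near its limit (-1.20 of -1.27), so I will watch it while descending.

>>> {"op": "carry_out", "data": {
  "claw": [0,0,0,0,0,0,0],
  "delta_pos": [
    [0,0,2],
    [0,0,2],
    [0,0,2],
    [0,0,2],
    [0,0,1.2],
    [0,0,0],
    [0,0,0]
  ],
  "angular": [
    [0,0,0],
    [0,0,0],
    [0,0,0],
    [0,0,0],
    [0,0,0],
    [0,0,0],
    [0,0,0]
  ]
}}

```text
clock: 11.6
position: [0.4941, -0.0231, 0.035]
ee_rot: [0.012, -3.141, -0.0]
force: [-0.2, 0.8, -1.0]
width: 0.194
gripper_force: 55.0
```

Run:
```python
from h import *
o=arm.observe();np.set_printoptions(precision=4,suppress=True);print(o['clock'],o['position'],o['ee_rot'],o['force'],o['ft_torque'],o['joints'])
```

```text
11.6 [ 0.4941 -0.0231  0.035 ] [ 0.012  -3.1412 -0.0002] [-0.155   0.7653 -1.0398] [ 0.1139 -0.1846 -0.0203] [ 0.6804  0.7546 -1.0705  2.0248  0.866   0.9088  0.7057]
```

>>> {"op": "carry_out", "data": {
  "claw": [0,0,0,0,0,0],
  "delta_pos": [
    [-1,0,0.3],
    [-0.7,0,0],
    [-0.2,0,0],
    [-0.1,0,0],
    [0,0,0],
    [0,0,0]
  ],
  "angular": [
    [0,0,0],
    [0,0,0],
    [0,0,0],
    [0,0,0],
    [0,0,0],
    [0,0,0]
  ]
}}

```text
clock: 12.2
position: [0.5146, -0.0233, 0.0319]
ee_rot: [-0.011, 3.141, 0.0]
force: [1.8, 1.0, 1.3]
width: 0.191
gripper_force: 55.0
```

>>> {"op": "carry_out", "data": {
  "claw": [0,0],
  "delta_pos": [
    [-0.1,0,0],
    [-0.1,0,0]
  ],
  "angular": [
    [0,0,0],
    [0,0,0]
  ]
}}

```text
clock: 12.4
position: [0.5157, -0.0235, 0.0316]
ee_rot: [0.011, -3.141, 0.001]
force: [-0.4, -0.3, -0.1]
width: 0.194
gripper_force: 55.0
```

>>> {"op": "carry_out", "data": {
  "claw": [0,0],
  "delta_pos": [
    [-0.1,0,0],
    [-0.1,0,0]
  ],
  "angular": [
    [0,0,0],
    [0,0,0]
  ]
}}

```text
clock: 12.6
position: [0.518, -0.0234, 0.0316]
ee_rot: [0.011, -3.141, 0.0]
force: [-0.6, -0.8, 0.7]
width: 0.192
gripper_force: 55.0
```

>>> {"op": "carry_out", "data": {
  "claw": [0,0],
  "delta_pos": [
    [-0.1,0,0],
    [-0.1,0,0]
  ],
  "angular": [
    [0,0,0],
    [0,0,0]
  ]
}}

```text
clock: 12.8
position: [0.5202, -0.0234, 0.0316]
ee_rot: [0.011, -3.142, 0.0]
force: [0.7, 0.9, -1.1]
width: 0.191
gripper_force: 55.0
```

>>> {"op": "carry_out", "data": {
  "claw": [0],
  "delta_pos": [
    [-0.1,0,0]
  ],
  "angular": [
    [0,0,0]
  ]
}}

```text
clock: 12.9
position: [0.5213, -0.0234, 0.0317]
ee_rot: [-0.011, 3.141, -0.0]
force: [-0.2, -0.1, -1.8]
width: 0.19
gripper_force: 55.0
```

>>> {"op": "carry_out", "data": {
  "claw": [0],
  "delta_pos": [
    [-0.1,0,0]
  ],
  "angular": [
    [0,0,0]
  ]
}}

```text
clock: 13.0
position: [0.5219, -0.0235, 0.0316]
ee_rot: [0.011, -3.141, 0.0]
force: [-2.2, -1.6, -0.5]
width: 0.193
gripper_force: 55.0
```

>>> {"op": "carry_out", "data": {
  "claw": [0],
  "delta_pos": [
    [-0.1,0,0]
  ],
  "angular": [
    [0,0,0]
  ]
}}

```text
clock: 13.1
position: [0.5222, -0.0235, 0.0314]
ee_rot: [0.011, -3.14, 0.001]
force: [-6.7, -0.1, 2.4]
width: 0.19
gripper_force: 55.0
```

>>> {"op": "carry_out", "data": {
  "claw": [0],
  "delta_pos": [
    [-0.05,0,0]
  ],
  "angular": [
    [0,0,0]
  ]
}}

```text
clock: 13.2
position: [0.5222, -0.0235, 0.0314]
ee_rot: [0.012, -3.139, 0.001]
force: [-6.3, -1.4, 2.7]
width: 0.192
gripper_force: 55.0
```

>>> {"op": "carry_out", "data": {
  "claw": [0],
  "delta_pos": [
    [-0.05,0,0]
  ],
  "angular": [
    [0,0,0]
  ]
}}

```text
clock: 13.3
position: [0.5224, -0.0235, 0.0313]
ee_rot: [0.012, -3.138, 0.002]
force: [-9.0, -1.7, 4.1]
width: 0.196
gripper_force: 55.0
```

>>> {"op": "carry_out", "data": {
  "claw": [0],
  "delta_pos": [
    [-0.05,0,0]
  ],
  "angular": [
    [0,0,0]
  ]
}}

```text
clock: 13.4
position: [0.5224, -0.0236, 0.0313]
ee_rot: [0.012, -3.138, 0.002]
force: [-10.7, -1.7, 5.5]
width: 0.192
gripper_force: 55.0
```

>>> {"op": "carry_out", "data": {
  "claw": [0],
  "delta_pos": [
    [-0.04,0,0]
  ],
  "angular": [
    [0,0,0]
  ]
}}

```text
clock: 13.5
position: [0.5225, -0.0236, 0.0312]
ee_rot: [0.012, -3.137, 0.002]
force: [-11.6, -1.6, 6.9]
width: 0.19
gripper_force: 55.0
```

Run:
```python
from h import *
np.set_printoptions(precision=4,suppress=True)
o=arm.observe();print(o['clock'],o['position'],o['ee_rot'],o['force'],o['ft_torque'],o['joints'])
s=arm.get_image('scene');w=arm.get_image('wrist')
save({'frame':np.hstack([cv2.resize(s['frame'][185:285,220:340],(480,400),interpolation=2),w['frame'][200:400,200:440].repeat(2,0)[:,::1][:400,:240]])},'a2.png')
print(arm.observe()['force'])
```

```text
13.5 [ 0.5225 -0.0236  0.0312] [ 0.0123 -3.1371  0.0023] [-11.6277  -1.632    6.9471] [-0.0343  2.1443  0.2204] [ 0.6519  0.7903 -1.0527  1.956   0.868   0.9432  0.7309]
[-11.4751  -0.9271   6.135 ]
```

View pics/a2.png

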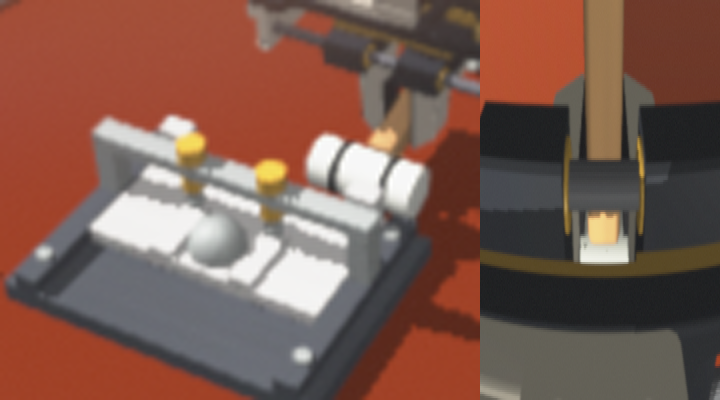

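The head is at (365,175). Its outer end overlaps the left rail and the rail screw at (390,235), which explains the upward force. I will back off, go inward so that only the lug is touched, and raise the head slightly.

>>> {"op": "carry_out", "data": {
  "claw": [0,0,0,0,0],
  "delta_pos": [
    [0.6,0,0],
    [0,-1.4,-0.3],
    [0,0,0],
    [-0.45,0,0],
    [0,0,0]
  ],
  "angular": [
    [0,0,0],
    [0,0,0],
    [0,0,0],
    [0,0,0],
    [0,0,0]
  ]
}}

```text
clock: 14.1
position: [0.5246, -0.0367, 0.0349]
ee_rot: [-0.011, 3.14, 0.001]
force: [-0.4, -0.8, -1.5]
width: 0.192
gripper_force: 55.0
```

>>> {"op": "carry_out", "data": {
  "claw": [0],
  "delta_pos": [
    [-0.1,0,0]
  ],
  "angular": [
    [0,0,0]
  ]
}}

```text
clock: 14.2
position: [0.5249, -0.0366, 0.0347]
ee_rot: [-0.012, 3.141, 0.001]
force: [-0.0, 0.2, -1.2]
width: 0.191
gripper_force: 55.0
```

>>> {"op": "carry_out", "data": {
  "claw": [0],
  "delta_pos": [
    [-0.05,0,0]
  ],
  "angular": [
    [0,0,0]
  ]
}}

```text
clock: 14.3
position: [0.5253, -0.0368, 0.0347]
ee_rot: [-0.012, 3.142, 0.0]
force: [-0.6, 0.5, -1.1]
width: 0.19
gripper_force: 55.0
```

>>> {"op": "carry_out", "data": {
  "claw": [0],
  "delta_pos": [
    [-0.05,0,0]
  ],
  "angular": [
    [0,0,0]
  ]
}}

```text
clock: 14.4
position: [0.5257, -0.037, 0.0347]
ee_rot: [0.012, -3.142, -0.0]
force: [-0.1, -0.8, -1.8]
width: 0.19
gripper_force: 55.0
```

>>> {"op": "carry_out", "data": {
  "claw": [0],
  "delta_pos": [
    [-0.1,0,0]
  ],
  "angular": [
    [0,0,0]
  ]
}}

```text
clock: 14.5
position: [0.5266, -0.0371, 0.0347]
ee_rot: [0.012, -3.141, 0.0]
force: [-0.2, -0.7, -1.1]
width: 0.191
gripper_force: 55.0
```

>>> {"op": "carry_out", "data": {
  "claw": [0],
  "delta_pos": [
    [-0.1,0,0]
  ],
  "angular": [
    [0,0,0]
  ]
}}

```text
clock: 14.6
position: [0.5273, -0.0373, 0.0346]
ee_rot: [0.011, -3.141, 0.0]
force: [-3.8, -0.6, -0.3]
width: 0.189
gripper_force: 55.0
```

>>> {"op": "carry_out", "data": {
  "claw": [0],
  "delta_pos": [
    [-0.1,0,0]
  ],
  "angular": [
    [0,0,0]
  ]
}}

```text
clock: 14.7
position: [0.5274, -0.0374, 0.0344]
ee_rot: [0.012, -3.139, 0.001]
force: [-7.6, -1.4, 3.6]
width: 0.19
gripper_force: 55.0
```

>>> {"op": "carry_out", "data": {
  "claw": [0],
  "delta_pos": [
    [-0.1,0,0]
  ],
  "angular": [
    [0,0,0]
  ]
}}

```text
clock: 14.8
position: [0.5278, -0.0373, 0.0344]
ee_rot: [0.012, -3.138, 0.001]
force: [-8.1, 0.7, 3.8]
width: 0.189
gripper_force: 55.0
```

>>> {"op": "carry_out", "data": {
  "claw": [0],
  "delta_pos": [
    [-0.05,0,0]
  ],
  "angular": [
    [0,0,0]
  ]
}}

```text
clock: 14.9
position: [0.5281, -0.0372, 0.0344]
ee_rot: [0.013, -3.138, 0.001]
force: [-10.3, -0.4, 3.1]
width: 0.193
gripper_force: 55.0
```

>>> {"op": "carry_out", "data": {
  "claw": [0],
  "delta_pos": [
    [-0.05,0,0]
  ],
  "angular": [
    [0,0,0]
  ]
}}

```text
clock: 15.0
position: [0.5284, -0.0371, 0.0343]
ee_rot: [0.013, -3.138, 0.001]
force: [-10.1, -0.7, 4.3]
width: 0.192
gripper_force: 55.0
```

>>> {"op": "carry_out", "data": {
  "claw": [0],
  "delta_pos": [
    [-0.05,0,0]
  ],
  "angular": [
    [0,0,0]
  ]
}}

```text
clock: 15.1
position: [0.5287, -0.037, 0.0343]
ee_rot: [0.013, -3.137, 0.001]
force: [-10.0, 1.1, 3.4]
width: 0.192
gripper_force: 55.0
```

>>> {"op": "carry_out", "data": {
  "claw": [0,0],
  "delta_pos": [
    [-0.05,0,0],
    [-0.05,0,0]
  ],
  "angular": [
    [0,0,0],
    [0,0,0]
  ]
}}

```text
clock: 15.3
position: [0.5295, -0.0368, 0.0343]
ee_rot: [0.014, -3.137, 0.001]
force: [-10.4, 1.1, 3.9]
width: 0.192
gripper_force: 55.1
```

>>> {"op": "carry_out", "data": {
  "claw": [0,0],
  "delta_pos": [
    [-0.05,0,0],
    [-0.05,0,0]
  ],
  "angular": [
    [0,0,0],
    [0,0,0]
  ]
}}

```text
clock: 15.5
position: [0.5303, -0.0365, 0.0343]
ee_rot: [0.014, -3.137, 0.0]
force: [-10.7, 1.7, 3.6]
width: 0.193
gripper_force: 55.1
```

>>> {"op": "carry_out", "data": {
  "claw": [0,0],
  "delta_pos": [
    [-0.04,0,0],
    [-0.04,0,0]
  ],
  "angular": [
    [0,0,0],
    [0,0,0]
  ]
}}

```text
clock: 15.7
position: [0.5308, -0.0364, 0.0342]
ee_rot: [0.015, -3.136, 0.0]
force: [-12.9, 2.1, 5.2]
width: 0.193
gripper_force: 55.1
```

>>> {"op": "carry_out", "data": {
  "claw": [0,0],
  "delta_pos": [
    [-0.03,0,0],
    [-0.03,0,0]
  ],
  "angular": [
    [0,0,0],
    [0,0,0]
  ]
}}

```text
clock: 15.9
position: [0.5308, -0.0364, 0.0341]
ee_rot: [0.015, -3.135, 0.001]
force: [-14.2, 1.1, 6.9]
width: 0.189
gripper_force: 55.1
```

>>> {"op": "carry_out", "data": {
  "claw": [0,0,0,0,0,0,0],
  "delta_pos": [
    [1.2,0,0],
    [0,-3,0],
    [0,-3,0],
    [0,-2.6,0],
    [0,0,0],
    [0,0,0],
    [-0.1,0,0]
  ],
  "angular": [
    [0,0,0],
    [0,0,0],
    [0,0,0],
    [0,0,0],
    [0,0,0],
    [0,0,0],
    [0,0,0]
  ]
}}

```text
clock: 16.6
position: [0.5242, -0.1223, 0.0349]
ee_rot: [-0.013, 3.141, 0.001]
force: [-0.5, -0.0, -0.8]
width: 0.192
gripper_force: 55.0
```

>>> {"op": "carry_out", "data": {
  "claw": [0,0],
  "delta_pos": [
    [-0.1,0,0],
    [-0.1,0,0]
  ],
  "angular": [
    [0,0,0],
    [0,0,0]
  ]
}}

```text
clock: 16.8
position: [0.5264, -0.1223, 0.0349]
ee_rot: [-0.014, 3.141, 0.0]
force: [-0.2, -0.4, -1.9]
width: 0.19
gripper_force: 55.0
```

>>> {"op": "carry_out", "data": {
  "claw": [0],
  "delta_pos": [
    [-0.1,0,0]
  ],
  "angular": [
    [0,0,0]
  ]
}}

```text
clock: 16.9
position: [0.5269, -0.1225, 0.0347]
ee_rot: [0.013, -3.141, -0.0]
force: [-3.4, 0.8, -0.2]
width: 0.191
gripper_force: 55.0
```

>>> {"op": "carry_out", "data": {
  "claw": [0],
  "delta_pos": [
    [-0.1,0,0]
  ],
  "angular": [
    [0,0,0]
  ]
}}

```text
clock: 17.0
position: [0.5272, -0.1226, 0.0345]
ee_rot: [0.013, -3.14, -0.0]
force: [-4.9, 1.7, 1.3]
width: 0.188
gripper_force: 55.0
```

>>> {"op": "carry_out", "data": {
  "claw": [0],
  "delta_pos": [
    [-0.1,0,0]
  ],
  "angular": [
    [0,0,0]
  ]
}}

```text
clock: 17.1
position: [0.5278, -0.1228, 0.0344]
ee_rot: [0.012, -3.139, 0.0]
force: [-7.3, 0.7, 1.8]
width: 0.19
gripper_force: 55.0
```

>>> {"op": "carry_out", "data": {
  "claw": [0,0],
  "delta_pos": [
    [-0.05,0,0],
    [-0.05,0,0]
  ],
  "angular": [
    [0,0,0],
    [0,0,0]
  ]
}}

```text
clock: 17.3
position: [0.5284, -0.1231, 0.0343]
ee_rot: [0.012, -3.138, 0.001]
force: [-7.0, 0.4, 2.6]
width: 0.193
gripper_force: 55.0
```

>>> {"op": "carry_out", "data": {
  "claw": [0,0],
  "delta_pos": [
    [-0.05,0,0],
    [-0.05,0,0]
  ],
  "angular": [
    [0,0,0],
    [0,0,0]
  ]
}}

```text
clock: 17.5
position: [0.5291, -0.1233, 0.0342]
ee_rot: [0.011, -3.138, 0.001]
force: [-7.7, 1.0, 0.9]
width: 0.193
gripper_force: 55.0
```

>>> {"op": "carry_out", "data": {
  "claw": [0,0],
  "delta_pos": [
    [-0.05,0,0],
    [-0.05,0,0]
  ],
  "angular": [
    [0,0,0],
    [0,0,0]
  ]
}}

```text
clock: 17.7
position: [0.5298, -0.1235, 0.0341]
ee_rot: [0.011, -3.137, 0.002]
force: [-9.6, 0.2, 3.3]
width: 0.187
gripper_force: 55.0
```

>>> {"op": "carry_out", "data": {
  "claw": [0,0],
  "delta_pos": [
    [-0.05,0,0],
    [-0.05,0,0]
  ],
  "angular": [
    [0,0,0],
    [0,0,0]
  ]
}}

```text
clock: 17.9
position: [0.5306, -0.1238, 0.0341]
ee_rot: [0.011, -3.137, 0.002]
force: [-10.3, -1.3, 3.8]
width: 0.193
gripper_force: 55.0
```

>>> {"op": "carry_out", "data": {
  "claw": [0,0],
  "delta_pos": [
    [-0.05,0,0],
    [-0.05,0,0]
  ],
  "angular": [
    [0,0,0],
    [0,0,0]
  ]
}}

```text
clock: 18.1
position: [0.5313, -0.124, 0.034]
ee_rot: [0.01, -3.136, 0.003]
force: [-11.6, -0.8, 4.8]
width: 0.189
gripper_force: 55.1
```

>>> {"op": "carry_out", "data": {
  "claw": [0],
  "delta_pos": [
    [-0.04,0,0]
  ],
  "angular": [
    [0,0,0]
  ]
}}

```text
clock: 18.2
position: [0.5314, -0.1239, 0.034]
ee_rot: [0.01, -3.136, 0.003]
force: [-12.8, -1.3, 4.8]
width: 0.188
gripper_force: 55.1
```

>>> {"op": "carry_out", "data": {
  "claw": [0,0],
  "delta_pos": [
    [-0.03,0,0],
    [0,0,0]
  ],
  "angular": [
    [0,0,0],
    [0,0,0]
  ]
}}

```text
clock: 18.4
position: [0.5316, -0.124, 0.0339]
ee_rot: [0.01, -3.135, 0.003]
force: [-11.8, -2.1, 4.3]
width: 0.194
gripper_force: 55.1
```

>>> {"op": "carry_out", "data": {
  "claw": [0],
  "delta_pos": [
    [-0.04,0,0]
  ],
  "angular": [
    [0,0,0]
  ]
}}

```text
clock: 18.5
position: [0.5317, -0.124, 0.0338]
ee_rot: [0.01, -3.135, 0.003]
force: [-14.0, -0.6, 4.7]
width: 0.193
gripper_force: 55.1
```

>>> {"op": "carry_out", "data": {
  "claw": [0],
  "delta_pos": [
    [-0.04,0,0]
  ],
  "angular": [
    [0,0,0]
  ]
}}

```text
clock: 18.6
position: [0.532, -0.124, 0.0338]
ee_rot: [0.01, -3.135, 0.003]
force: [-13.9, -0.2, 4.3]
width: 0.193
gripper_force: 55.1
```

>>> {"op": "carry_out", "data": {
  "claw": [0,0,0,0,0,0,0],
  "delta_pos": [
    [1.1,0,0],
    [0,3,0],
    [0,3,0],
    [0,2.6,0],
    [0,0,0],
    [0,0,0],
    [-0.2,0,0]
  ],
  "angular": [
    [0,0,0],
    [0,0,0],
    [0,0,0],
    [0,0,0],
    [0,0,0],
    [0,0,0],
    [0,0,0]
  ]
}}

```text
clock: 19.3
position: [0.526, -0.0383, 0.0346]
ee_rot: [0.01, -3.141, 0.001]
force: [-0.2, -0.5, -2.3]
width: 0.192
gripper_force: 55.0
```

>>> {"op": "carry_out", "data": {
  "claw": [0,0],
  "delta_pos": [
    [-0.1,0,0],
    [-0.1,0,0]
  ],
  "angular": [
    [0,0,0],
    [0,0,0]
  ]
}}

```text
clock: 19.5
position: [0.5283, -0.0382, 0.0346]
ee_rot: [0.009, -3.142, 0.0]
force: [0.1, -0.0, -1.6]
width: 0.196
gripper_force: 55.0
```

>>> {"op": "carry_out", "data": {
  "claw": [0],
  "delta_pos": [
    [-0.1,0,0]
  ],
  "angular": [
    [0,0,0]
  ]
}}

```text
clock: 19.6
position: [0.5284, -0.0382, 0.0344]
ee_rot: [0.009, -3.14, 0.001]
force: [-4.3, -1.0, 0.1]
width: 0.193
gripper_force: 55.0
```

>>> {"op": "carry_out", "data": {
  "claw": [0,0],
  "delta_pos": [
    [-0.05,0,0],
    [-0.05,0,0]
  ],
  "angular": [
    [0,0,0],
    [0,0,0]
  ]
}}

```text
clock: 19.8
position: [0.529, -0.0379, 0.0344]
ee_rot: [0.011, -3.139, 0.002]
force: [-6.3, -2.2, 0.3]
width: 0.188
gripper_force: 55.0
```

>>> {"op": "carry_out", "data": {
  "claw": [0,0],
  "delta_pos": [
    [-0.05,0,0],
    [-0.05,0,0]
  ],
  "angular": [
    [0,0,0],
    [0,0,0]
  ]
}}

```text
clock: 20.0
position: [0.5296, -0.0377, 0.0343]
ee_rot: [0.011, -3.139, 0.002]
force: [-6.8, -2.4, 2.2]
width: 0.192
gripper_force: 55.0
```

>>> {"op": "carry_out", "data": {
  "claw": [0,0],
  "delta_pos": [
    [-0.04,0,0],
    [-0.04,0,0]
  ],
  "angular": [
    [0,0,0],
    [0,0,0]
  ]
}}

```text
clock: 20.2
position: [0.5301, -0.0375, 0.0343]
ee_rot: [0.012, -3.139, 0.001]
force: [-8.7, -1.6, 2.6]
width: 0.19
gripper_force: 55.0
```

>>> {"op": "carry_out", "data": {
  "claw": [0,0,0],
  "delta_pos": [
    [-0.06,0,0],
    [-0.06,0,0],
    [-0.06,0,0]
  ],
  "angular": [
    [0,0,0],
    [0,0,0],
    [0,0,0]
  ]
}}

```text
clock: 20.5
position: [0.5316, -0.0371, 0.0343]
ee_rot: [0.013, -3.138, 0.001]
force: [-8.6, 0.6, 2.5]
width: 0.196
gripper_force: 55.0
```

>>> {"op": "carry_out", "data": {
  "claw": [0,0],
  "delta_pos": [
    [-0.05,0,0],
    [-0.05,0,0]
  ],
  "angular": [
    [0,0,0],
    [0,0,0]
  ]
}}

```text
clock: 20.7
position: [0.5326, -0.0367, 0.0343]
ee_rot: [0.013, -3.138, 0.0]
force: [-7.9, 1.5, 1.7]
width: 0.191
gripper_force: 55.0
```

>>> {"op": "carry_out", "data": {
  "claw": [0,0],
  "delta_pos": [
    [-0.05,0,0],
    [-0.05,0,0]
  ],
  "angular": [
    [0,0,0],
    [0,0,0]
  ]
}}

```text
clock: 20.9
position: [0.5334, -0.0366, 0.0343]
ee_rot: [0.014, -3.138, -0.0]
force: [-10.6, 1.0, 2.8]
width: 0.193
gripper_force: 55.0
```

>>> {"op": "carry_out", "data": {
  "claw": [0,0],
  "delta_pos": [
    [-0.04,0,0],
    [-0.04,0,0]
  ],
  "angular": [
    [0,0,0],
    [0,0,0]
  ]
}}

```text
clock: 21.1
position: [0.5335, -0.0366, 0.0342]
ee_rot: [0.014, -3.137, 0.0]
force: [-12.5, 1.8, 4.7]
width: 0.19
gripper_force: 55.1
```

>>> {"op": "carry_out", "data": {
  "claw": [0,0,0,0,0,0,0],
  "delta_pos": [
    [1.1,0,0],
    [0,-3,0],
    [0,-3,0],
    [0,-2.5,0],
    [0,0,0],
    [-0.1,0,0],
    [-0.2,0,0]
  ],
  "angular": [
    [0,0,0],
    [0,0,0],
    [0,0,0],
    [0,0,0],
    [0,0,0],
    [0,0,0],
    [0,0,0]
  ]
}}

```text
clock: 21.8
position: [0.5293, -0.1212, 0.035]
ee_rot: [-0.013, 3.141, 0.001]
force: [1.2, 0.4, -1.6]
width: 0.19
gripper_force: 55.0
```

>>> {"op": "carry_out", "data": {
  "claw": [0],
  "delta_pos": [
    [-0.1,0,0]
  ],
  "angular": [
    [0,0,0]
  ]
}}

```text
clock: 21.9
position: [0.5297, -0.1211, 0.0348]
ee_rot: [0.014, -3.141, -0.0]
force: [-5.3, 0.4, 0.8]
width: 0.193
gripper_force: 55.0
```

>>> {"op": "carry_out", "data": {
  "claw": [0],
  "delta_pos": [
    [-0.1,0,0]
  ],
  "angular": [
    [0,0,0]
  ]
}}

```text
clock: 22.0
position: [0.53, -0.1212, 0.0346]
ee_rot: [0.014, -3.139, 0.0]
force: [-7.4, 0.9, 1.2]
width: 0.193
gripper_force: 55.0
```

>>> {"op": "carry_out", "data": {
  "claw": [0],
  "delta_pos": [
    [-0.05,0,0]
  ],
  "angular": [
    [0,0,0]
  ]
}}

```text
clock: 22.1
position: [0.5303, -0.1214, 0.0345]
ee_rot: [0.013, -3.139, 0.0]
force: [-6.8, 0.2, 0.9]
width: 0.191
gripper_force: 55.0
```

>>> {"op": "carry_out", "data": {
  "claw": [0,0,0,0,0],
  "delta_pos": [
    [-0.05,0,0],
    [-0.05,0,0],
    [-0.05,0,0],
    [-0.05,0,0],
    [-0.05,0,0]
  ],
  "angular": [
    [0,0,0],
    [0,0,0],
    [0,0,0],
    [0,0,0],
    [0,0,0]
  ]
}}

```text
clock: 22.6
position: [0.5321, -0.1219, 0.0342]
ee_rot: [0.013, -3.138, 0.002]
force: [-8.5, -1.0, 2.1]
width: 0.193
gripper_force: 55.0
```

>>> {"op": "carry_out", "data": {
  "claw": [0,0],
  "delta_pos": [
    [-0.05,0,0],
    [-0.05,0,0]
  ],
  "angular": [
    [0,0,0],
    [0,0,0]
  ]
}}

```text
clock: 22.8
position: [0.5329, -0.1222, 0.0342]
ee_rot: [0.012, -3.137, 0.002]
force: [-9.2, -1.5, 3.7]
width: 0.192
gripper_force: 55.1
```

>>> {"op": "carry_out", "data": {
  "claw": [0,0],
  "delta_pos": [
    [-0.05,0,0],
    [-0.05,0,0]
  ],
  "angular": [
    [0,0,0],
    [0,0,0]
  ]
}}

```text
clock: 23.0
position: [0.5338, -0.1225, 0.0342]
ee_rot: [0.012, -3.137, 0.003]
force: [-8.3, -2.4, 3.1]
width: 0.193
gripper_force: 55.1
```

>>> {"op": "carry_out", "data": {
  "claw": [0],
  "delta_pos": [
    [-0.05,0,0]
  ],
  "angular": [
    [0,0,0]
  ]
}}

```text
clock: 23.1
position: [0.5344, -0.1226, 0.0342]
ee_rot: [0.012, -3.137, 0.003]
force: [-9.6, -1.6, 3.5]
width: 0.192
gripper_force: 55.1
```

>>> {"op": "carry_out", "data": {
  "claw": [0],
  "delta_pos": [
    [-0.03,0,0]
  ],
  "angular": [
    [0,0,0]
  ]
}}

```text
clock: 23.2
position: [0.5347, -0.1227, 0.0341]
ee_rot: [0.011, -3.137, 0.003]
force: [-8.3, -2.7, 1.6]
width: 0.186
gripper_force: 55.1
```

>>> {"op": "carry_out", "data": {
  "claw": [0,0],
  "delta_pos": [
    [-0.05,0,0],
    [-0.05,0,0]
  ],
  "angular": [
    [0,0,0],
    [0,0,0]
  ]
}}

```text
clock: 23.4
position: [0.5358, -0.1229, 0.0341]
ee_rot: [0.011, -3.137, 0.004]
force: [-7.8, -3.9, 0.6]
width: 0.19
gripper_force: 55.1
```

>>> {"op": "carry_out", "data": {
  "claw": [0],
  "delta_pos": [
    [-0.04,0,0]
  ],
  "angular": [
    [0,0,0]
  ]
}}

```text
clock: 23.5
position: [0.5364, -0.123, 0.0341]
ee_rot: [0.011, -3.138, 0.003]
force: [-7.4, -4.7, -0.6]
width: 0.187
gripper_force: 55.1
```

>>> {"op": "carry_out", "data": {
  "claw": [0],
  "delta_pos": [
    [-0.04,0,0]
  ],
  "angular": [
    [0,0,0]
  ]
}}

```text
clock: 23.6
position: [0.5365, -0.123, 0.034]
ee_rot: [0.011, -3.137, 0.004]
force: [-8.8, -2.6, 1.1]
width: 0.19
gripper_force: 55.1
```

>>> {"op": "carry_out", "data": {
  "claw": [0],
  "delta_pos": [
    [-0.04,0,0]
  ],
  "angular": [
    [0,0,0]
  ]
}}

```text
clock: 23.7
position: [0.5366, -0.123, 0.0339]
ee_rot: [0.011, -3.137, 0.004]
force: [-10.3, -3.3, 1.5]
width: 0.194
gripper_force: 55.1
```

Run:
```python
from h import *
np.set_printoptions(precision=4,suppress=True)
o=arm.observe();print(o['clock'],o['position'],o['force'],o['joints'])
s=arm.get_image('scene')
save({'frame':np.hstack([cv2.resize(s['frame'][185:285,220:340],(600,500),interpolation=2)])},'a3.png')
```

```text
23.7 [ 0.5366 -0.123   0.0339] [-10.2543  -3.3186   1.5385] [ 0.8154  0.819  -1.0518  1.8869  0.8675  0.9859  0.9374]
```

View pics/a3.png

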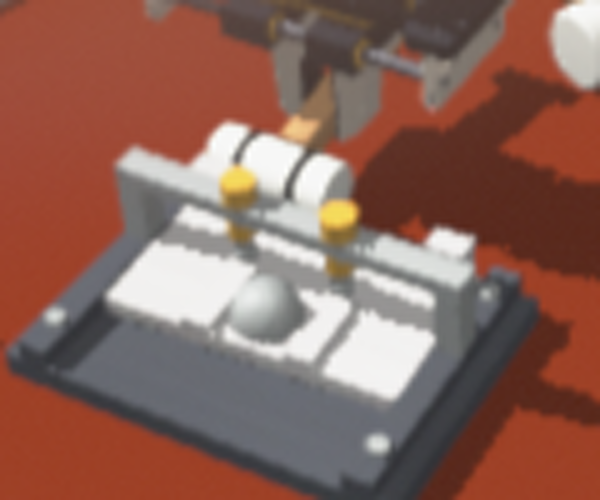

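The head at (280,170) sits cleanly behind the right lug and the carrier is advancing. The right side has now bound, so I change to the left.

>>> {"op": "carry_out", "data": {
  "claw": [0,0,0,0,0,0,0],
  "delta_pos": [
    [1.1,0,0],
    [0,3,0],
    [0,3,0],
    [0,2.5,0],
    [0,0,0],
    [0,0,0],
    [-0.1,0,0]
  ],
  "angular": [
    [0,0,0],
    [0,0,0],
    [0,0,0],
    [0,0,0],
    [0,0,0],
    [0,0,0],
    [0,0,0]
  ]
}}

```text
clock: 24.45
position: [0.5284, -0.0384, 0.0346]
ee_rot: [0.01, -3.142, 0.0]
force: [0.1, -0.4, -1.4]
width: 0.191
gripper_force: 55.0
```

>>> {"op": "carry_out", "data": {
  "claw": [0,0],
  "delta_pos": [
    [-0.1,0,0],
    [-0.1,0,0]
  ],
  "angular": [
    [0,0,0],
    [0,0,0]
  ]
}}

```text
clock: 24.65
position: [0.5305, -0.0382, 0.0346]
ee_rot: [0.009, -3.141, 0.0]
force: [-2.6, -1.5, -1.4]
width: 0.194
gripper_force: 55.0
```

>>> {"op": "carry_out", "data": {
  "claw": [0],
  "delta_pos": [
    [-0.1,0,0]
  ],
  "angular": [
    [0,0,0]
  ]
}}

```text
clock: 24.75
position: [0.5307, -0.0382, 0.0344]
ee_rot: [0.01, -3.14, 0.001]
force: [-4.4, -2.0, 1.1]
width: 0.192
gripper_force: 55.0
```

>>> {"op": "carry_out", "data": {
  "claw": [0],
  "delta_pos": [
    [-0.1,0,0]
  ],
  "angular": [
    [0,0,0]
  ]
}}

```text
clock: 24.85
position: [0.5314, -0.0379, 0.0344]
ee_rot: [0.011, -3.14, 0.001]
force: [-4.8, -1.0, 1.0]
width: 0.189
gripper_force: 55.0
```

>>> {"op": "carry_out", "data": {
  "claw": [0,0,0,0,0,0],
  "delta_pos": [
    [-0.05,0,0],
    [-0.05,0,0],
    [-0.05,0,0],
    [-0.05,0,0],
    [-0.05,0,0],
    [-0.05,0,0]
  ],
  "angular": [
    [0,0,0],
    [0,0,0],
    [0,0,0],
    [0,0,0],
    [0,0,0],
    [0,0,0]
  ]
}}

```text
clock: 25.45
position: [0.5356, -0.0368, 0.0347]
ee_rot: [-0.012, 3.141, 0.001]
force: [-2.8, 2.8, -2.5]
width: 0.19
gripper_force: 55.0
```

>>> {"op": "carry_out", "data": {
  "claw": [0,0],
  "delta_pos": [
    [-0.05,0,0],
    [-0.05,0,0]
  ],
  "angular": [
    [0,0,0],
    [0,0,0]
  ]
}}

```text
clock: 25.65
position: [0.5367, -0.037, 0.0348]
ee_rot: [-0.011, 3.141, 0.0]
force: [-2.3, 1.6, -1.7]
width: 0.188
gripper_force: 55.0
```

>>> {"op": "carry_out", "data": {
  "claw": [0,0],
  "delta_pos": [
    [-0.05,0,0],
    [-0.05,0,0]
  ],
  "angular": [
    [0,0,0],
    [0,0,0]
  ]
}}

```text
clock: 25.85
position: [0.5376, -0.0371, 0.0348]
ee_rot: [-0.011, 3.141, 0.0]
force: [-3.7, 1.1, -0.9]
width: 0.191
gripper_force: 55.0
```

>>> {"op": "carry_out", "data": {
  "claw": [0,0],
  "delta_pos": [
    [-0.05,0,0],
    [-0.05,0,0]
  ],
  "angular": [
    [0,0,0],
    [0,0,0]
  ]
}}

```text
clock: 26.05
position: [0.5381, -0.037, 0.0347]
ee_rot: [0.012, -3.141, -0.0]
force: [-4.9, 1.5, 0.1]
width: 0.193
gripper_force: 55.0
```

>>> {"op": "carry_out", "data": {
  "claw": [0,0],
  "delta_pos": [
    [-0.05,0,0],
    [-0.05,0,0]
  ],
  "angular": [
    [0,0,0],
    [0,0,0]
  ]
}}

```text
clock: 26.25
position: [0.5384, -0.037, 0.0346]
ee_rot: [0.012, -3.14, 0.0]
force: [-7.6, 2.8, 2.3]
width: 0.19
gripper_force: 55.1
```

>>> {"op": "carry_out", "data": {
  "claw": [0,0],
  "delta_pos": [
    [-0.04,0,0],
    [-0.04,0,0]
  ],
  "angular": [
    [0,0,0],
    [0,0,0]
  ]
}}

```text
clock: 26.45
position: [0.5385, -0.037, 0.0345]
ee_rot: [0.013, -3.139, 0.001]
force: [-11.0, 1.9, 3.2]
width: 0.193
gripper_force: 55.1
```

>>> {"op": "carry_out", "data": {
  "claw": [0,0,0,0,0,0,0],
  "delta_pos": [
    [1.1,0,0],
    [0,-3,0],
    [0,-3,0],
    [0,-2.5,0],
    [0,0,0],
    [0,0,0],
    [-0.1,0,0]
  ],
  "angular": [
    [0,0,0],
    [0,0,0],
    [0,0,0],
    [0,0,0],
    [0,0,0],
    [0,0,0],
    [0,0,0]
  ]
}}

```text
clock: 27.15
position: [0.5309, -0.1217, 0.0349]
ee_rot: [-0.012, 3.141, -0.001]
force: [0.2, -0.1, -2.4]
width: 0.191
gripper_force: 54.9
```

>>> {"op": "carry_out", "data": {
  "claw": [0,0],
  "delta_pos": [
    [-0.1,0,0],
    [-0.1,0,0]
  ],
  "angular": [
    [0,0,0],
    [0,0,0]
  ]
}}

```text
clock: 27.35
position: [0.5331, -0.1217, 0.0348]
ee_rot: [-0.013, 3.141, -0.001]
force: [0.9, 0.6, -1.2]
width: 0.188
gripper_force: 54.9
```

>>> {"op": "carry_out", "data": {
  "claw": [0,0],
  "delta_pos": [
    [-0.1,0,0],
    [-0.05,0,0]
  ],
  "angular": [
    [0,0,0],
    [0,0,0]
  ]
}}

```text
clock: 27.55
position: [0.5341, -0.1219, 0.0346]
ee_rot: [0.012, -3.141, 0.0]
force: [-1.7, 0.9, -1.1]
width: 0.19
gripper_force: 54.9
```

>>> {"op": "carry_out", "data": {
  "claw": [0,0,0,0],
  "delta_pos": [
    [-0.05,0,0],
    [-0.05,0,0],
    [-0.05,0,0],
    [-0.05,0,0]
  ],
  "angular": [
    [0,0,0],
    [0,0,0],
    [0,0,0],
    [0,0,0]
  ]
}}

```text
clock: 27.95
position: [0.5362, -0.1225, 0.0347]
ee_rot: [0.011, -3.141, 0.001]
force: [-1.4, -1.3, -0.3]
width: 0.19
gripper_force: 54.9
```

>>> {"op": "carry_out", "data": {
  "claw": [0,0],
  "delta_pos": [
    [-0.05,0,0],
    [-0.05,0,0]
  ],
  "angular": [
    [0,0,0],
    [0,0,0]
  ]
}}

```text
clock: 28.15
position: [0.5373, -0.1225, 0.0346]
ee_rot: [0.011, -3.141, 0.001]
force: [-1.9, -2.4, -1.4]
width: 0.193
gripper_force: 54.9
```

>>> {"op": "carry_out", "data": {
  "claw": [0,0,0,0],
  "delta_pos": [
    [-0.05,0,0],
    [-0.05,0,0],
    [-0.05,0,0],
    [-0.05,0,0]
  ],
  "angular": [
    [0,0,0],
    [0,0,0],
    [0,0,0],
    [0,0,0]
  ]
}}

```text
clock: 28.55
position: [0.5394, -0.1222, 0.0347]
ee_rot: [0.011, -3.141, 0.0]
force: [-1.9, -1.7, -0.7]
width: 0.195
gripper_force: 54.9
```

>>> {"op": "carry_out", "data": {
  "claw": [0,0],
  "delta_pos": [
    [-0.05,0,0],
    [-0.05,0,0]
  ],
  "angular": [
    [0,0,0],
    [0,0,0]
  ]
}}

```text
clock: 28.75
position: [0.5401, -0.1223, 0.0346]
ee_rot: [0.011, -3.141, 0.0]
force: [-3.3, -1.6, -1.3]
width: 0.192
gripper_force: 55.0
```

>>> {"op": "carry_out", "data": {
  "claw": [0,0],
  "delta_pos": [
    [-0.05,0,0],
    [-0.05,0,0]
  ],
  "angular": [
    [0,0,0],
    [0,0,0]
  ]
}}

```text
clock: 28.95
position: [0.5411, -0.1225, 0.0346]
ee_rot: [0.011, -3.141, 0.001]
force: [-3.6, -2.8, -2.1]
width: 0.192
gripper_force: 55.0
```

>>> {"op": "carry_out", "data": {
  "claw": [0,0],
  "delta_pos": [
    [-0.05,0,0],
    [-0.05,0,0]
  ],
  "angular": [
    [0,0,0],
    [0,0,0]
  ]
}}

```text
clock: 29.15
position: [0.5422, -0.1222, 0.0346]
ee_rot: [0.011, -3.141, 0.0]
force: [-5.5, -2.0, -0.5]
width: 0.194
gripper_force: 55.0
```

Run:
```python
from h import *
np.set_printoptions(precision=4,suppress=True)
o=arm.observe();print(o['clock'],o['position'],o['force'])
s=arm.get_image('scene')
for l in('plunger_l','strip_end','die','bridge','holder'):
    print(l,[(r['conf'],px(r['centre'])) for r in arm.place_of(l,s)[:2]])
save({'frame':cv2.resize(s['frame'][205:285,225:335],(770,560),interpolation=2)},'a4.png')
```

```text
29.15 [ 0.5422 -0.1222  0.0346] [-5.5397 -2.0383 -0.4861]Traceback (most recent call last):
  File "<stdin>", line 6, in <module>
ValueError: it knows: bridge, die, holder, jar, lug_left, lug_right, mallet, mallet_grip, mallet_head, pliers, punch, sheet, strip_end
```

>>> {"op": "carry_out", "data": {
  "claw": [0,0,0,0,0,0,0],
  "delta_pos": [
    [1.0,0,0],
    [0,3,0],
    [0,3,0],
    [0,2.5,0],
    [0,0,0],
    [0,0,0],
    [-0.1,0,0]
  ],
  "angular": [
    [0,0,0],
    [0,0,0],
    [0,0,0],
    [0,0,0],
    [0,0,0],
    [0,0,0],
    [0,0,0]
  ]
}}

```text
clock: 29.9
position: [0.5329, -0.0382, 0.0347]
ee_rot: [-0.01, 3.141, 0.0]
force: [-0.7, 0.2, -2.1]
width: 0.189
gripper_force: 55.0
```

>>> {"op": "carry_out", "data": {
  "claw": [0,0],
  "delta_pos": [
    [-0.1,0,0],
    [-0.1,0,0]
  ],
  "angular": [
    [0,0,0],
    [0,0,0]
  ]
}}

```text
clock: 30.1
position: [0.5349, -0.038, 0.0346]
ee_rot: [-0.009, 3.142, 0.0]
force: [-1.2, -0.4, -0.5]
width: 0.189
gripper_force: 55.0
```

>>> {"op": "carry_out", "data": {
  "claw": [0,0],
  "delta_pos": [
    [-0.1,0,0],
    [-0.1,0,0]
  ],
  "angular": [
    [0,0,0],
    [0,0,0]
  ]
}}

```text
clock: 30.3
position: [0.5365, -0.0375, 0.0346]
ee_rot: [0.011, -3.141, 0.0]
force: [-1.8, 0.0, -0.7]
width: 0.191
gripper_force: 55.0
```

>>> {"op": "carry_out", "data": {
  "claw": [0,0,0,0],
  "delta_pos": [
    [-0.05,0,0],
    [-0.05,0,0],
    [-0.05,0,0],
    [-0.05,0,0]
  ],
  "angular": [
    [0,0,0],
    [0,0,0],
    [0,0,0],
    [0,0,0]
  ]
}}

```text
clock: 30.7
position: [0.5386, -0.0369, 0.0347]
ee_rot: [0.012, -3.141, -0.0]
force: [-1.6, 1.3, -2.0]
width: 0.191
gripper_force: 55.0
```

>>> {"op": "carry_out", "data": {
  "claw": [0,0,0,0],
  "delta_pos": [
    [-0.05,0,0],
    [-0.05,0,0],
    [-0.05,0,0],
    [-0.05,0,0]
  ],
  "angular": [
    [0,0,0],
    [0,0,0],
    [0,0,0],
    [0,0,0]
  ]
}}

```text
clock: 31.1
position: [0.5408, -0.0371, 0.0347]
ee_rot: [0.011, -3.142, -0.0]
force: [-2.1, 1.5, -0.8]
width: 0.19
gripper_force: 55.0
```

>>> {"op": "carry_out", "data": {
  "claw": [0,0],
  "delta_pos": [
    [-0.05,0,0],
    [-0.05,0,0]
  ],
  "angular": [
    [0,0,0],
    [0,0,0]
  ]
}}

```text
clock: 31.3
position: [0.5416, -0.0372, 0.0346]
ee_rot: [0.011, -3.141, 0.0]
force: [-3.5, 1.8, -1.4]
width: 0.196
gripper_force: 55.0
```

>>> {"op": "carry_out", "data": {
  "claw": [0,0],
  "delta_pos": [
    [-0.05,0,0],
    [-0.05,0,0]
  ],
  "angular": [
    [0,0,0],
    [0,0,0]
  ]
}}

```text
clock: 31.5
position: [0.5425, -0.0369, 0.0347]
ee_rot: [0.012, -3.141, -0.0]
force: [-2.9, 2.4, -0.9]
width: 0.191
gripper_force: 55.0
```

>>> {"op": "carry_out", "data": {
  "claw": [0,0],
  "delta_pos": [
    [-0.05,0,0],
    [-0.05,0,0]
  ],
  "angular": [
    [0,0,0],
    [0,0,0]
  ]
}}

```text
clock: 31.7
position: [0.5437, -0.0371, 0.0347]
ee_rot: [0.011, -3.141, 0.0]
force: [-4.6, 1.9, -0.5]
width: 0.191
gripper_force: 55.0
```

>>> {"op": "carry_out", "data": {
  "claw": [0,0],
  "delta_pos": [
    [-0.05,0,0],
    [-0.05,0,0]
  ],
  "angular": [
    [0,0,0],
    [0,0,0]
  ]
}}

```text
clock: 31.9
position: [0.5439, -0.0371, 0.0345]
ee_rot: [0.012, -3.14, 0.001]
force: [-7.1, 1.7, 0.2]
width: 0.192
gripper_force: 55.0
```

>>> {"op": "carry_out", "data": {
  "claw": [0,0,0,0,0,0,0,0],
  "delta_pos": [
    [1.0,0,0],
    [0,-3,0],
    [0,-3,0],
    [0,-2.5,0],
    [0,0,0],
    [0,0,0],
    [-0.1,0,0],
    [-0.1,0,0]
  ],
  "angular": [
    [0,0,0],
    [0,0,0],
    [0,0,0],
    [0,0,0],
    [0,0,0],
    [0,0,0],
    [0,0,0],
    [0,0,0]
  ]
}}

```text
clock: 32.7
position: [0.5376, -0.1219, 0.0349]
ee_rot: [-0.012, 3.141, -0.001]
force: [0.2, -0.2, -0.7]
width: 0.191
gripper_force: 54.9
```

>>> {"op": "carry_out", "data": {
  "claw": [0,0,0],
  "delta_pos": [
    [-0.1,0,0],
    [-0.05,0,0],
    [-0.05,0,0]
  ],
  "angular": [
    [0,0,0],
    [0,0,0],
    [0,0,0]
  ]
}}

```text
clock: 33.0
position: [0.5394, -0.122, 0.0347]
ee_rot: [0.012, -3.141, 0.0]
force: [-0.8, 0.7, -0.3]
width: 0.189
gripper_force: 54.9
```

>>> {"op": "carry_out", "data": {
  "claw": [0,0],
  "delta_pos": [
    [-0.05,0,0],
    [-0.05,0,0]
  ],
  "angular": [
    [0,0,0],
    [0,0,0]
  ]
}}

```text
clock: 33.2
position: [0.54, -0.1222, 0.0346]
ee_rot: [0.011, -3.141, 0.0]
force: [-2.0, 0.7, -1.0]
width: 0.19
gripper_force: 54.9
```

>>> {"op": "carry_out", "data": {
  "claw": [0,0,0,0,0,0],
  "delta_pos": [
    [-0.05,0,0],
    [-0.05,0,0],
    [-0.05,0,0],
    [-0.05,0,0],
    [-0.05,0,0],
    [-0.05,0,0]
  ],
  "angular": [
    [0,0,0],
    [0,0,0],
    [0,0,0],
    [0,0,0],
    [0,0,0],
    [0,0,0]
  ]
}}

```text
clock: 33.8
position: [0.5433, -0.1223, 0.0347]
ee_rot: [0.011, -3.141, 0.0]
force: [-2.4, -1.7, -2.2]
width: 0.191
gripper_force: 54.9
```

>>> {"op": "carry_out", "data": {
  "claw": [0,0,0],
  "delta_pos": [
    [-0.05,0,0],
    [-0.05,0,0],
    [-0.05,0,0]
  ],
  "angular": [
    [0,0,0],
    [0,0,0],
    [0,0,0]
  ]
}}

```text
clock: 34.1
position: [0.5448, -0.1222, 0.0347]
ee_rot: [0.011, -3.141, 0.0]
force: [-1.4, -2.1, -2.2]
width: 0.194
gripper_force: 54.9
```

>>> {"op": "carry_out", "data": {
  "claw": [0,0],
  "delta_pos": [
    [-0.05,0,0],
    [-0.05,0,0]
  ],
  "angular": [
    [0,0,0],
    [0,0,0]
  ]
}}

```text
clock: 34.3
position: [0.5455, -0.1223, 0.0346]
ee_rot: [0.011, -3.141, 0.0]
force: [-4.0, -0.9, -0.8]
width: 0.19
gripper_force: 54.9
```

>>> {"op": "carry_out", "data": {
  "claw": [0,0,0,0,0,0,0,0,0,0,0,0,0,0,0,0,0,0,0],
  "delta_pos": [
    [1.5,0,0],
    [1.5,0,-1],
    [0,0,-3],
    [0,0,-3],
    [0,0,-3],
    [0,2,-1],
    [-0.3,3.4,0],
    [-0.3,3.5,0],
    [-0.3,3.5,0],
    [-0.3,3.5,0],
    [-0.3,3.5,0],
    [-0.3,3.5,0],
    [-0.3,3.5,0],
    [-0.3,3.5,0],
    [-0.3,3.5,0],
    [-0.4,3.5,0],
    [-0.6,3.5,0],
    [0,0,0],
    [0,0,0]
  ],
  "angular": [
    [0,0,0],
    [0,0,0],
    [0,0,0],
    [0,0,0],
    [0,0,0],
    [0,0,0],
    [0,0,0],
    [0,0,0],
    [0,0,0],
    [0,0,0],
    [0,0,0],
    [0,0,0],
    [0,0,0],
    [0,0,0],
    [0,0,0],
    [0,0,0],
    [0,0,0],
    [0,0,0],
    [0,0,0]
  ]
}}

```text
clock: 36.2
position: [0.5487, 0.2837, 0.1449]
ee_rot: [0.016, -3.141, -0.001]
force: [-0.2, -0.2, -1.7]
width: 0.192
gripper_force: 54.9
```

>>> {"op": "carry_out", "data": {
  "claw": [0,0,0,0,0,0,0,0,0,0,0,0,0,0],
  "delta_pos": [
    [0,0,0],
    [0,0,0],
    [0,0,0],
    [0,0,0],
    [0,0,0],
    [0,0,0],
    [0,0,0],
    [0,0,0],
    [0,0,0],
    [0,0,0],
    [0,0,0],
    [0,0,0],
    [0,0,0],
    [0,0,0]
  ],
  "angular": [
    [0,0,0.146],
    [0,0,0.146],
    [0,0,0.146],
    [0,0,0.146],
    [0,0,0.146],
    [0,0,0.146],
    [0,0,0.146],
    [0,0,0.146],
    [0,0,0.146],
    [0,0,0.146],
    [0,0,0.146],
    [0,0,0.146],
    [0,0,0],
    [0,0,0]
  ]
}}

```text
clock: 37.6
position: [0.5498, 0.281, 0.1448]
ee_rot: [2.402, 2.024, -0.001]
force: [-0.8, 0.2, -1.5]
width: 0.19
gripper_force: 54.9
```

Run:
```python
from h import *
np.set_printoptions(precision=4,suppress=True)
o=arm.observe();print(o['clock'],o['position'],o['ee_rot'],o['force'])
s=arm.get_image('scene');t=arm.get_image('top')
for l,z,X in (('strip_end',.032,(.65,-.08,.032)),('lug_left',.039,(.61,-.012,.039)),('lug_right',.039,(.61,-.148,.039)),('bridge',.072,(.638,-.08,.072)),('holder',0,(.656,-.08,0)),('die',.015,(.65,-.08,.015))):
  for n,p in(('s',s),('t',t)):
    rs=[px(r['centre']) for r in arm.place_of(l,p)];q=proj(p,X)
    if rs: u=min(rs,key=lambda u:np.linalg.norm(u-q));print(l,n,u,atz(p,u,z))
save({'frame':np.hstack([cv2.resize(t['frame'][100:190,280:385],(400,343),interpolation=2),cv2.resize(s['frame'][205:285,220:340],(400,343),interpolation=2)])},'a4.png')
go((.552,.282,.008),80)
```

```text
37.6 [0.5498 0.281  0.1448] [ 2.4022  2.0238 -0.0005] [-0.7981  0.221  -1.545 ]
strip_end s [277.824 242.08 ] [ 0.6499 -0.0774  0.032 ]
strip_end t [331.072 145.8  ] [ 0.6505 -0.0771  0.032 ]
lug_left s [306.496 239.32 ] [ 0.6153 -0.0161  0.039 ]
lug_left t [306.88 158.8 ] [ 0.616  -0.0171  0.039 ]
lug_right s [263.296 223.88 ] [ 0.6162 -0.1425  0.039 ]
lug_right t [360.704 160.68 ] [ 0.6122 -0.1507  0.039 ]
bridge t [336.   148.08] [ 0.637  -0.0881  0.072 ]
holder s [278.016 253.28 ] [ 0.6562 -0.0753  0.    ]
holder t [331.712 145.   ] [ 0.659  -0.0795  0.    ]
die s [280.   245.12] [ 0.6421 -0.0773  0.015 ]
die t [332.288 143.92 ] [ 0.6588 -0.0806  0.015 ]
shift cm [ 0.041  0.199 13.669] in new frame [ 0.041  0.199 13.669] turn [-0.     0.     0.001]
```

View pics/a4.png

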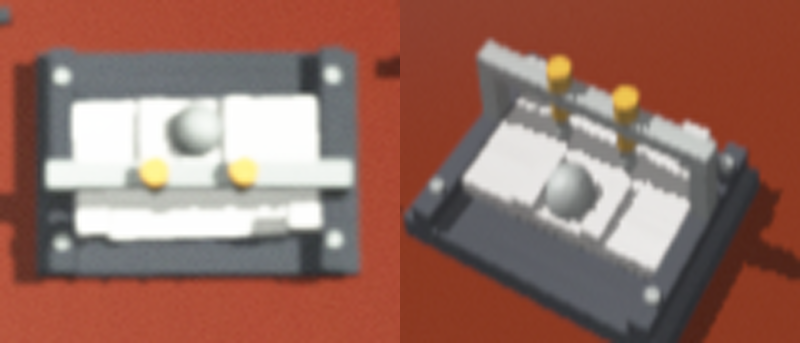

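The top crop (left) shows the carrier at (195,165), forward of its start and still between the rails, with its lugs about 15–20 mm further on. Both sides slid at 2–4 N, so the plungers have dropped. Now I lay the mallet down.

>>> {"op": "carry_out", "data": {
  "claw": [0,0,0,0,0,0,0,0,0],
  "delta_pos": [
    [0,0.2,2.5],
    [0,0,3],
    [0,0,3],
    [0,0,2.5],
    [0,0,1.5],
    [0,0,0.5],
    [0,0,0.3],
    [0,0,0.2],
    [0,0,0]
  ],
  "angular": [
    [0,0,0],
    [0,0,0],
    [0,0,0],
    [0,0,0],
    [0,0,0],
    [0,0,0],
    [0,0,0],
    [0,0,0],
    [0,0,0]
  ]
}}

```text
clock: 39.2
position: [0.5522, 0.2828, 0.0115]
ee_rot: [-2.406, -2.021, -0.003]
force: [-2.8, 0.3, 5.7]
width: 0.194
gripper_force: 55.0
```

>>> {"op": "carry_out", "data": {
  "claw": [0,0,2.2,2.6,3.5,5,5,5],
  "delta_pos": [
    [0,0,0.1],
    [0,0,0.1],
    [0,0,0],
    [0,0,0],
    [0,0,0],
    [0,0,0],
    [0,0,0],
    [0,0,0]
  ],
  "angular": [
    [0,0,0],
    [0,0,0],
    [0,0,0],
    [0,0,0],
    [0,0,0],
    [0,0,0],
    [0,0,0],
    [0,0,0]
  ]
}}

```text
clock: 40.0
position: [0.552, 0.2815, 0.0077]
ee_rot: [2.406, 2.02, -0.0]
force: [-0.8, 1.0, 0.6]
width: 0.537
gripper_force: 0.0
```

>>> {"op": "carry_out", "data": {
  "claw": [5,5,5,5,5,5,5,5,5,5],
  "delta_pos": [
    [0,0,-1],
    [0,0,-2],
    [0,0,-3],
    [0,0,-4],
    [0,0,-4],
    [0,0,-4],
    [0,0,0],
    [0,0,0],
    [0,0,0],
    [0,0,0]
  ],
  "angular": [
    [0,0,0],
    [0,0,0],
    [0,0,0],
    [0,0,0],
    [0,0,0],
    [0,0,0],
    [0,0,0],
    [0,0,0],
    [0,0,0],
    [0,0,0]
  ]
}}

```text
clock: 41.0
position: [0.5513, 0.2809, 0.1864]
ee_rot: [-2.406, -2.02, 0.004]
force: [-0.0, -0.0, -0.2]
width: 0.547
gripper_force: 0.0
```

Run:
```python
from h import *
o=arm.observe();print(o['clock'],o['position'],o['force'])
w=arm.get_image('wrist');s=arm.get_image('scene')
save({'frame':np.hstack([w['frame'][:300,140:480],cv2.resize(s['frame'][180:320,330:540],(450,300))])},'a5.png')
```

```text
41.0 [0.55130887 0.28093043 0.18635777] [-0.03367666 -0.03346217 -0.19696577]
```

View pics/a5.png

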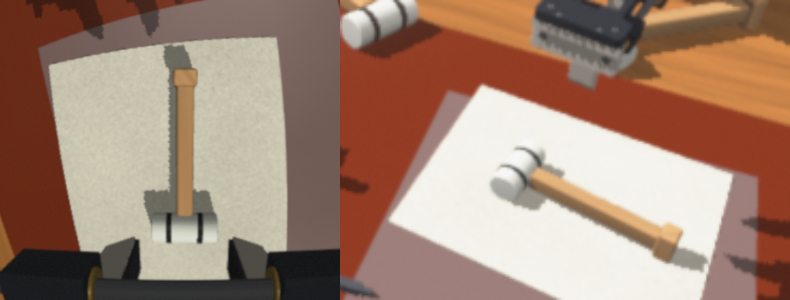

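The mallet lies flat on the sheet: head at (184,228) and butt at (185,77) in the wrist half. The gripper is clear of it, so I hand the job in.

```bash
python3 -c "
from cell import arm
print(arm.sign_off())"
```

```text
the job is handed in; nothing more can be done
None
```

I walked the carrier about 15–20 mm forward with alternate mallet pushes, up to about 16 N. It still lies between its rails. Both plungers appear to have dropped, judging by the 2–4 N sliding force and the images rather than a direct plunger reading. The mallet is back on the white sheet and the job was handed in at about 41 s. One slip: early on, the mallet head pressed the left rail or its screw at up to about 14 N before I moved it inward.

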